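# Lay out a stripped cylinder end from the slide carriage

## Robot

A 6-joint arm with a two-finger parallel gripper is mounted at the origin on the work surface. World frame = base frame: x ahead of the robot, y to its left, z up, the work surface at z = 0. Lengths are in m, angles in rad, forces in N, time in s.
With the tool pointing down it reaches from about 0.275 to 0.725 m from the base axis. Payload 15.9 kg.
Tool frame: the origin (TCP) lies midway between the tips of the shut fingers; the grasp point (between the pads) lies 19 mm behind it; z points along the fingers, y is the direction in which the jaws open and shut (so a half turn about z gives the same grasp; the last joint's range is limited). The gripper opens to 85 mm and grips with 20 to 120 N. Pads are 22 mm wide; open, the fingers measure 114 mm over their backs; the gripper's body (76 mm by 85 mm) begins 54 mm behind the grasp point. The pads swing forward as they close: fully open they stand 13 mm farther back than shut.
Start: joints at [1.15, 0.213, -0.034, 1.323, 0, 1.571], TCP at [0.204, 0.456, 0.194] pointing down, gripper open.
Joint ranges: [-2.98, 2.98], [-0.74, 1.72], [-1.14, 1.35], [-2.1, 2.04], [-1.57, 1.44], [-3.14, 3.14]. Speed limits (rad/s): [1.89, 1.89, 2.39, 2.57, 3.14, 3.14].

## Interface

Orientations are given as a unit quaternion [w, x, y, z].
In Python, from plant import env gives the robot as it stands.
- The arm moves only by the tool jog_arm, never from a script. Its argument "series" is a list of rows, each a list of 5 numbers: the finger opening in cm, from 0 to 8.54, then the shift along the tool's x, y, z in cm, then the turn about the tool's z in degrees. In form: [[fingers, x, y, z, yaw], ...]. A call has 1 to 12 rows; each row is the pose to reach, as a shift and turn from the pose commanded when the call began, along the tool's axes at that moment; what a row does not reach only later rows make up. A row lasts 1/10 s, in which the tool goes at most 50 mm and 8.59 degrees, less where a joint would pass 70% of its speed; a pose out of reach is approached as far as the arm can. A call with a gripper value outside its range is refused whole. The fingers move at their own pace and stop on an object; "force" is the grip in N (left out, the last holds). Time passes only in rows, so rows that repeat a pose let the fingers close. It gives the time, the measured TCP pose, the force and the opening at its end, in the units of the state.
- env.get_obs(): the state, without advancing time (a new reading comes with each control period).
- env.capture(name): name is "scene" or "top" or "wrist"; returns a dict with "image" (384x512x3 uint8, blue, green, red), "range_z" (384x512 float32, m along the optical axis (not along the pixel's ray), 0 where there is no reading), "camera_matrix" (3x3 intrinsics, pixels), "rvec" (rotation vector, rad) and "tvec" (3), from world to camera coordinates, as OpenCV has them. Camera axes: x right, y down, z forward; pixel columns grow to the right and rows downward; lengths in m; the calibration is good to about 2 mm. The wrist camera is an equidistant fisheye: a pixel r from the principal point sees the ray r / f radians off the axis. A picture is of the moment at which its call begins.
- env.finish_job(): hands the job in, once; it reports no verdict.
The state is a dict: "t": time; "qpos": joint angles; "joint_vel": joint speeds; "joint_efforts": joint torques, N m; "ee_pos": TCP position; "eef_rot": TCP orientation; "ft_force": force on the tool from outside, world axes, zero at the start; "ft_torque": the same for the moment, N m; "opening": opening from 0.0 (shut) to 1.0 (fully open).
Only numpy, scipy, OpenCV 4.12 (cv2) and the standard library are available. Lean on these libraries where they do the work, as an engineer would, in place of code of your own. Each camera call takes 0.05 s, during which the arm holds its last target. There are 200 camera calls.

## Task

Take the stack on the bronze carriage apart from the top down, one part at a time, and set each part upright and flat in its own dark grey place before taking the next, the rest of the stack staying where it stands: the flanged brass sleeve in the small round dish, the white ring-shaped core over the post, the piston disc in the large round dish and the square grey cylinder head in the square nest. Set the parts down rather than dropping them, and leave the brass elbow and the black port plug set where they lie.

Things in the scene. Friction and masses are not known exactly. Their poses are not given: they have to be found in the camera images.
- sleeve: Flanged brass sleeve, the top part of the stack: a flange of 34 mm diameter and 5 mm thick at the bottom, above it a cylinder of 24 mm diameter (grip here); 34 mm high in all, about 0.09 kg. Origin: centre of its underside, z up along its axis.
- core: White PTFE roll core, second from the top (under the sleeve, the piston under it): an upright ring of 46 mm outer diameter, 24 mm bore, 28 mm high, about 0.07 kg. Origin: centre of its underside, z up along its axis.
- piston: Aluminium piston disc with two dark seal bands, third from the top: 56 mm diameter, 28 mm high, flat top and bottom, about 0.18 kg. Origin: centre of its underside, z up.
- head: Grey cast cylinder head, bottom of the stack: square block 64 x 64 mm, 32 mm high, dark bolt holes in the corners, about 0.32 kg. Origin: centre of its underside; x and y square to its sides. It rests loosely on a fixed bronze carriage (90 x 90 mm, top 45 mm above the bench) on a linear slide (70 x 500 mm, long along y, ends 34 mm high). The stack is loose and tops out 167 mm above the bench.
- small_dish: Small dark grey round dish, fixed, place of the sleeve: 54 mm inner and 62 mm outer diameter, floor 4 mm thick, rim top 10 mm above the bench (6 mm above the floor). Origin: centre of its underside on the bench.
- post_stand: Dark grey round base with a thin upright steel post, fixed, place of the core: base 72 mm diameter and 4 mm thick, post 8 mm diameter at its centre, post top 44 mm above the bench. Origin: centre of the base's underside on the bench, z up along the post.
- large_dish: Large dark grey round dish, fixed, place of the piston: 76 mm inner and 84 mm outer diameter, floor 4 mm thick, rim top 10 mm above the bench. Origin: centre of its underside on the bench.
- square_nest: Dark grey square nest, fixed, place of the head: 84 x 84 mm inside, 94 x 94 mm outside, floor 4 mm thick, rim top 10 mm above the bench. The head goes in square to its walls, any way round. Origin: centre of its underside on the bench; x and y are square to its walls.
- elbow: Small brass pipe elbow lying flat on the bench, about 35 x 35 mm and 20 mm high; leave it alone. Origin: on its underside near the middle.
- plug_set: Black plastic strip, 30 x 84 mm, with four round port plugs on it, 16 mm high in all, lying on the bench; leave it alone. Origin: centre of its underside, long side along y.
Not all that is in view belongs to the job. Leave any green or pink look-alike of the core alone.

How it is judged:
On the way, in this order (a step that is already met when the one before it is completed fails the run):
1. the brass sleeve stands released in the small round dish, the rest of the stack still standing where it was (horizontal distance between sleeve and small_dish below 0.012 m and z of sleeve in the frame of small_dish between 0.001 and 0.007 m and angle between sleeve's own z axis and vertical below 0.1 rad and contact force between the fingers and sleeve below 0.1 N and linear speed of sleeve below 0.02 m/s and angular speed of sleeve below 0.3 rad/s and distance of each of core, piston, head from where it was at the start of the episode below 0.03 m), for 0.2 s.
2. then the white core sits released over the post, flat on its base, piston and head still standing where they were (horizontal distance between core and post_stand below 0.01 m and z of core in the frame of post_stand between 0.001 and 0.007 m and angle between core's own z axis and vertical below 0.1 rad and contact force between the fingers and core below 0.1 N and linear speed of core below 0.02 m/s and angular speed of core below 0.3 rad/s and distance of each of piston, head from where it was at the start of the episode below 0.03 m), for 0.2 s.
3. then the piston lies released in the large round dish, the head still where it was (horizontal distance between piston and large_dish below 0.012 m and z of piston in the frame of large_dish between 0.001 and 0.007 m and angle between piston's own z axis and vertical below 0.1 rad and contact force between the fingers and piston below 0.1 N and linear speed of piston below 0.02 m/s and angular speed of piston below 0.3 rad/s and distance of head from where it was at the start of the episode below 0.03 m), for 0.2 s.
4. then the cylinder head lies released in the square nest (horizontal distance between head and square_nest below 0.016 m and z of head in the frame of square_nest between 0.001 and 0.007 m and angle between head's own z axis and vertical below 0.1 rad and contact force between the fingers and head below 0.1 N and linear speed of head below 0.02 m/s and angular speed of head below 0.3 rad/s), for 0.2 s.
At the end, for the whole second after the job is handed in: All four parts upright (within 0.1 rad), at rest, released and flat on the 4 mm floor (+-3 mm) of their own places: sleeve within 12 mm of the small dish's centre, core 10 mm of the post, piston 12 mm of the large dish's centre, head 16 mm of the square nest's centre (all of step 4 and horizontal distance between sleeve and small_dish below 0.012 m and z of sleeve in the frame of small_dish between 0.001 and 0.007 m and angle between each of sleeve, core, piston's own z axis and vertical below 0.1 rad and contact force between the fingers and sleeve below 0.1 N and linear speed of each of sleeve, core, piston below 0.02 m/s and angular speed of each of sleeve, core, piston below 0.3 rad/s and horizontal distance between core and post_stand below 0.01 m and z of core in the frame of post_stand between 0.001 and 0.007 m and contact force between the fingers and core below 0.1 N and horizontal distance between piston and large_dish below 0.012 m and z of piston in the frame of large_dish between 0.001 and 0.007 m and contact force between the fingers and piston below 0.1 N); the robot touches nothing.
It fails at once if a part is dropped or falls (faster than 0.7 m/s while the fingers do not hold it, a fall of about 25 mm) ((contact force between the fingers and sleeve below 0.1 N and linear speed of sleeve above 0.7 m/s) or (contact force between the fingers and core below 0.1 N and linear speed of core above 0.7 m/s) or (contact force between the fingers and piston below 0.1 N and linear speed of piston above 0.7 m/s) or (contact force between the fingers and head below 0.1 N and linear speed of head above 0.7 m/s)).
It fails at once if the brass elbow or the port plug set is moved by more than 25 mm (distance of any of elbow, plug_set from where it was at the start of the episode above 0.025 m).
It also fails if it takes over 115 s, if anything falls off the work surface, if the arm or the gripper's body presses on something with over 40 N, if the wrist force passes 120 N, or if a joint passes its speed limit or range.

## Working session

There is one attempt and no reset: what is moved stays moved. The work goes in short steps, Python scripts to look and compute and a tool call to move; the robot and the scene stay as the last step left them, time stands still between calls to the robot, and variables do not carry over. Pictures are saved under pics/ and viewed, about 12 in all and at most 16, crops included, and the job is handed in when it is done.

Besides the shell and the picture viewer there is one more tool, called after "Call:" as a command line: name --pt "numbers of a row" for each row, then --argument value for the rest. jog_arm: Moves the arm, as the interface text tells. Its arguments: {"type":"object","properties":{"series":{"type":"array","items":{"type":"array","items":{"type":"number"}}},"force":{"type":"number"}},"required":["series"]}

```bash
mkdir -p pics; cat > h.py <<'E'
import numpy as np, cv2
from plant import env
def cap(n):
    c=env.capture(n); np.savez(f'pics/{n}.npz',**c); return c
def cloud(c):
    z=c['range_z']; K=c['camera_matrix']; v,u=np.indices(z.shape)
    P=np.stack([(u-K[0,2])/K[0,0]*z,(v-K[1,2])/K[1,1]*z,z],-1)
    R=cv2.Rodrigues(c['rvec'])[0]; return (P-c['tvec'].ravel())@R
E
python3 - <<'E'
from h import *
for n in('top','scene'):
    c=cap(n); cv2.imwrite(f'pics/{n}1.png',cv2.resize(c['image'],(800,600)))
print(env.get_obs())
E
```

```text
{'t': 0.1, 'qpos': array([ 1.15000082e+00,  2.13290909e-01, -3.49607259e-02,  1.32350186e+00,
       -1.31827752e-05,  1.57077675e+00]), 'joint_vel': array([ 0.0007264 , -0.00241168,  0.00127968, -0.00103503, -0.00157277,
        0.00130036]), 'joint_efforts': array([ 4.17177389e-04, -6.87245107e+01,  4.87809706e+01,  1.21555993e-02,
        1.42305112e-04, -1.30109504e-05]), 'ee_pos': array([0.20411297, 0.45607942, 0.19328782]), 'eef_rot': array([-9.35099332e-05,  2.08839299e-01,  9.77949854e-01, -4.69404186e-04]), 'ft_force': array([-1.35892602,  0.28872686,  0.55424311]), 'ft_torque': array([-0.00921504, -0.05232837,  0.00066995]), 'opening': 1.0002107366178223}
```

View pics/top1.png

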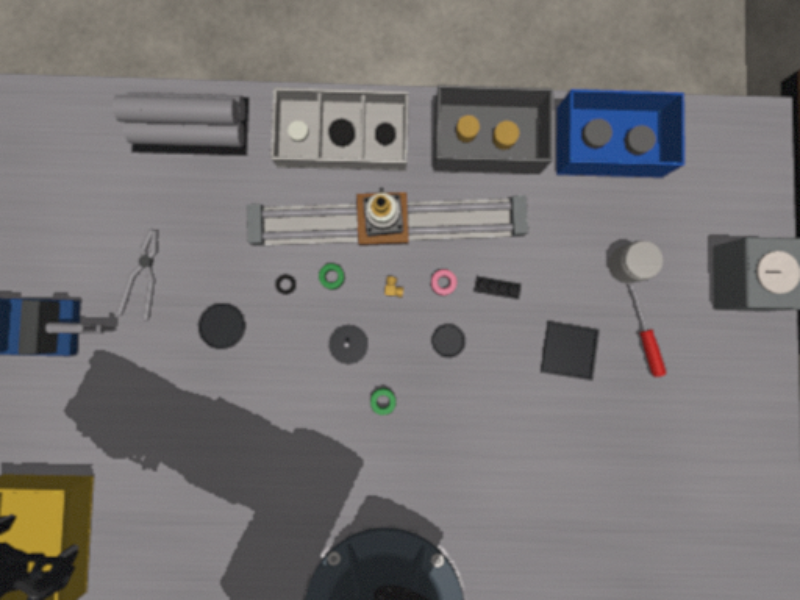

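View pics/scene1.png

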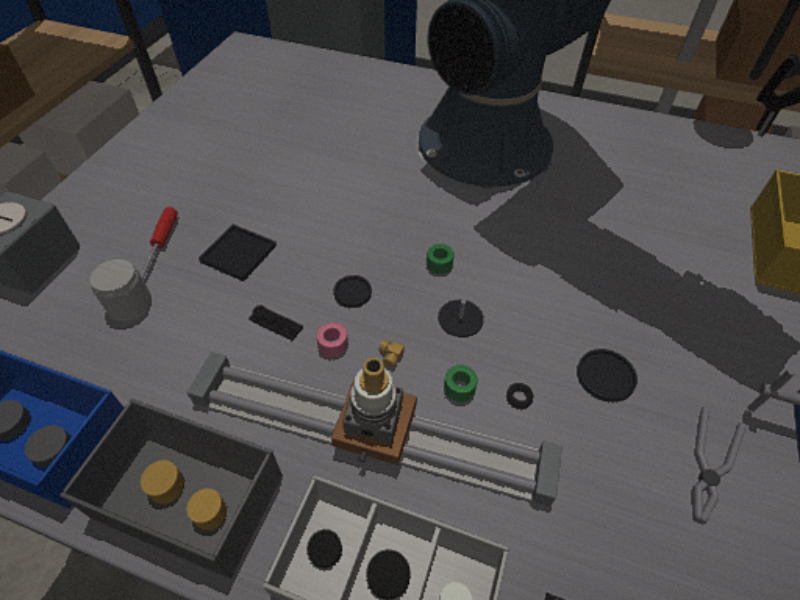

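The top view looks along −z with +x up and +y left. In view pixels: stack (382,212), large dish (221,326), post stand (348,344), small dish (448,340), nest (570,350), elbow (394,287), plug set (497,287).

```bash
python3 - <<'E'
from h import *
T=np.load('pics/top.npz'); S=np.load('pics/scene.npz'); c=cloud(T); s=cloud(S); im=T['image']
g=im.max(2)
for n,(u,v) in dict(large=(221,326),post=(348,344),small=(448,340),nest=(570,350)).items():
    u=int(u*.64);v=int(v*.64); w=30
    m=np.zeros(g.shape,np.uint8); m[v-w:v+w,u-w:u+w]=(g[v-w:v+w,u-w:u+w]<80)
    k,l,st,ce=cv2.connectedComponentsWithStats(m); i=1+np.argmax(st[1:,4]); M=l==i
    p=c[M]; p=p[abs(p[:,2])<.03]
    r=cv2.minAreaRect((p[:,:2]*1000).astype(np.float32))
    print(n,st[i],p.mean(0).round(4),'rect mm,deg',np.round(r[0],1),np.round(r[1],1),round(r[2],1), 'z med',np.median(p[:,2]).round(4))
    print('  grey ring outside',g[v-w,u-w],g[v,u])
st=c[int(212*.64),int(382*.64)]; print('stack pix',st, 'Ttvec',T['tvec'].ravel(), 'cam',(-cv2.Rodrigues(T['rvec'])[0].T@T['tvec'].ravel()), 'camS',(-cv2.Rodrigues(S['rvec'])[0].T@S['tvec'].ravel()))
for nm,cl in(('top',c),('scene',s)):
    d=cl.reshape(-1,3); d=d[np.hypot(*(d[:,:2]-st[:2]).T)<.075]
    for a,b in((.04,.05),(.05,.07),(.07,.082),(.09,.1),(.1,.108),(.111,.128),(.128,.136),(.14,.16),(.16,.17)):
        q=d[(d[:,2]>a)&(d[:,2]<b)]
        if len(q)>4: print(nm,a,len(q),q.mean(0).round(4),q.min(0).round(4),q.max(0).round(4))
# heights near the path
for nm in('elbow',(394,287)),('plug',(497,287)),('green1',(332,276)),('pink',(444,283)),('green2',(383,401)):
    u,v=int(nm[1][0]*.64),int(nm[1][1]*.64); print(nm[0],np.median(c[v-4:v+5,u-4:u+5].reshape(-1,3),0).round(3))
E
```

```text
large [127 194  30  29 683] [0.4913 0.3044 0.004 ] rect mm,deg [491.4 302.6] [79.1 81. ] 45.1 z med 0.0034
  grey ring outside 138 53
post [211 208  24  24 434] [0.4636 0.0753 0.0032] rect mm,deg [464.4  75.5] [64.8 65.1] 1.3 z med 0.0032
  grey ring outside 139 145
small [276 207  21  22 348] [ 0.474  -0.1049  0.0041] rect mm,deg [ 474.6 -104.6] [57.9 56.5] 45.7 z med 0.0037
  grey ring outside 199 72
nest [ 346  205   37   38 1086] [ 0.4614 -0.3257  0.0052] rect mm,deg [ 462.1 -325.8] [93.  92.8] 81.8 z med 0.005
  grey ring outside 136 56
stack pix [0.67356914 0.01788918 0.15437668] Ttvec [-0.02762066  0.55046076  0.96047442] cam [0.48374754 0.00112621 0.99612655] camS [0.98615578 0.15665865 0.70275026]
top 0.04 440 [0.6793 0.0192 0.0443] [ 0.6397 -0.0279  0.0401] [0.7334 0.0652 0.05  ]
top 0.05 31 [0.6568 0.0137 0.0607] [ 0.652  -0.0189  0.0502] [0.6919 0.049  0.0698]
top 0.07 182 [0.6781 0.0137 0.0757] [ 0.6529 -0.0185  0.07  ] [0.7223 0.0493 0.0804]
top 0.09 12 [0.6674 0.022  0.0964] [ 0.6585 -0.0098  0.0904] [0.6907 0.0451 0.0994]
top 0.1 81 [0.6757 0.0147 0.104 ] [ 0.6587 -0.
[... 590 characters left out ...]
 -0.0113  0.07  ] [0.7213 0.0549 0.0817]
scene 0.09 67 [0.7047 0.0291 0.0959] [ 0.6759 -0.0038  0.0901] [0.7139 0.0488 0.1   ]
scene 0.1 185 [0.6998 0.0254 0.1049] [ 0.6662 -0.0066  0.1001] [0.7142 0.0481 0.1078]
scene 0.111 107 [0.7012 0.0281 0.1194] [0.6821 0.0032 0.111 ] [0.7076 0.0438 0.1279]
scene 0.128 183 [0.6933 0.0235 0.1329] [ 6.643e-01 -4.000e-04  1.281e-01] [0.7078 0.0437 0.136 ]
scene 0.14 78 [0.6919 0.0263 0.1496] [0.6799 0.0105 0.14  ] [0.6965 0.0361 0.16  ]
scene 0.16 146 [0.6861 0.0228 0.1667] [0.6729 0.0104 0.1606] [0.6967 0.0336 0.1698]
elbow [ 0.568 -0.005  0.018]
plug [ 0.574 -0.194  0.009]
green1 [0.587 0.109 0.002]
pink [ 0.578 -0.097  0.001]
green2 [0.363 0.009 0.001]
```

Call:
jog_arm --pt "8.5 0 0 -8 0" --pt "8.5 -5 -2.6 -8 8" --pt "8.5 -10 -5.2 -8 16" --pt "8.5 -14 -7.3 -8 24" --pt "8.5 -18 -9.4 -8 32" --pt "8.5 -22 -11.4 -8 40" --pt "8.5 -27 -14 -8 48" --pt "8.5 -32 -16.6 -8 56" --pt "8.5 -36 -18.7 -8 64" --pt "8.5 -41 -21.3 -8 65.9" --pt "8.5 -45 -23.4 -8 65.9" --pt "8.5 -49.4 -25.7 -8 65.9" --force 40

```text
t: 1.3
ee_pos: [0.5429, 0.0281, 0.2735]
eef_rot: [-0.0, 0.707, 0.707, -0.0]
ft_force: [1.0, 1.7, 0.5]
opening: 0.999
```

Call:
jog_arm --pt "8.5 0 0 0 0" --pt "8.5 0 0 0 0"

```text
t: 1.5
ee_pos: [0.5422, 0.0293, 0.2729]
eef_rot: [-0.001, 0.708, 0.706, -0.001]
ft_force: [-0.6, 0.3, 1.1]
opening: 0.991
```

```bash
python3 - <<'E'
from h import *
c=cap('wrist'); cv2.imwrite('pics/w1.png',cv2.resize(c['image'],(800,600)))
print(c['camera_matrix'],(-cv2.Rodrigues(c['rvec'])[0].T@c['tvec'].ravel()),cv2.Rodrigues(c['rvec'])[0])
E
```

```text
[[297.31863964   0.         254.19725192]
 [  0.         297.31863964 197.65783086]
 [  0.           0.           1.        ]] [0.54319935 0.10285797 0.4527756 ] [[ 0.99999318 -0.00287463 -0.00232078]
 [-0.00208028 -0.95723357  0.28930877]
 [-0.00305318 -0.28930197 -0.95723302]]
```

View pics/w1.png

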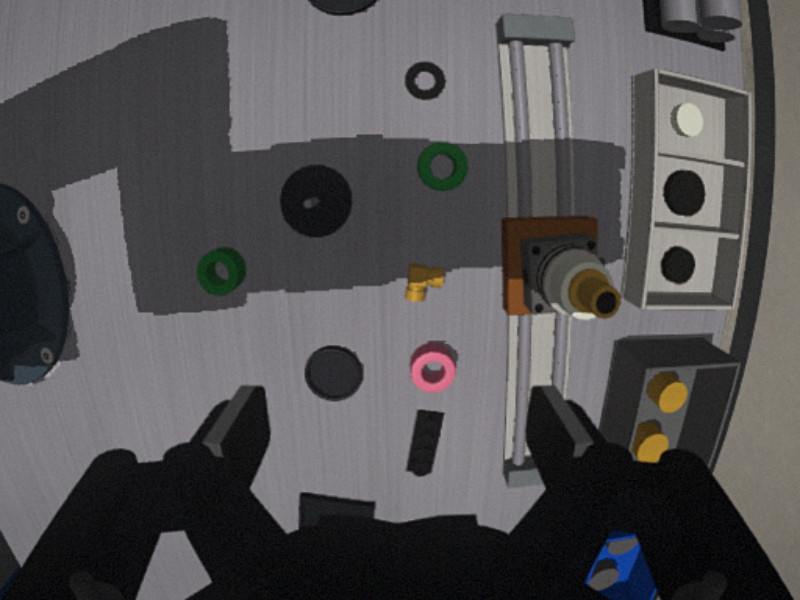

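Wrist view (col right = +x, row down = −y): stack with sleeve top at view (605,300), head around (560,275), small dish (334,373), post stand (316,201), post tip (311,203).

```bash
cat >> h.py <<'E'
def fcloud(c):
    z=c['range_z']; K=c['camera_matrix']; v,u=np.indices(z.shape)
    x=(u-K[0,2])/K[0,0]; y=(v-K[1,2])/K[1,1]; th=np.hypot(x,y)+1e-9; k=np.tan(th)/th
    P=np.stack([x*k*z,y*k*z,z],-1)
    return (P-c['tvec'].ravel())@cv2.Rodrigues(c['rvec'])[0]
def circ(p):
    (x,y),r=cv2.minEnclosingCircle((p[:,:2]*1000).astype(np.float32)); return round(x,1),round(y,1),round(r,1)
def bands(cl,ctr,rad,zs):
    d=cl.reshape(-1,3); d=d[np.hypot(*(d[:,:2]-ctr).T)<rad]
    for a,b in zs:
        q=d[(d[:,2]>a)&(d[:,2]<b)]
        if len(q)>8:
            r=cv2.minAreaRect((q[:,:2]*1000).astype(np.float32))
            print(a,len(q),'med z',np.median(q[:,2]).round(4),'circ',circ(q),'rect',np.round(r[0],1),np.round(r[1],1),round(r[2],1),'ext',q.min(0).round(3)[:2],q.max(0).round(3)[:2])
E
python3 - <<'E'
from h import *
c=dict(np.load('pics/wrist.npz')); w=fcloud(c)
bands(w,[.686,.02],.075,[(.04,.05),(.06,.081),(.074,.081),(.1,.109),(.13,.137),(.163,.172)])
g=c['image'].max(2)
for n,(u,v) in dict(small=(334,373),post=(316,201)).items():
    u=int(u*.64);v=int(v*.64); W=26
    m=np.zeros(g.shape,np.uint8); s=np.s_[v-W:v+W,u-W:u+W]; print(g[v,u-W:u+W])
    m[s]=g[s]<(62 if n=='small' else 40)
    k,l,st,ce=cv2.connectedComponentsWithStats(m); i=1+np.argmax(st[1:,4]); M=l==i
    p=w[M]; print(n,st[i],circ(p),p.mean(0).round(4))
    q=w[s].reshape(-1,3); q=q[q[:,2]>.015]; print(' high', len(q), q.mean(0) if len(q) else '', q.max(0) if len(q) else '')
for nm in('pink',(433,372)),('pinkrim',(416,372)),('elbow',(425,280)),('bench',(500,450)):
    u,v=int(nm[1][0]*.64),int(nm[1][1]*.64); print(nm[0],w[v,u].round(3))
E
```

```text
0.04 1209 med z 0.0445 circ (685.9, 21.0, 61.8) rect [686.8  20.6] [90.3 90.6] 3.2 ext [ 0.64  -0.026] [0.731 0.067]
0.06 763 med z 0.0759 circ (685.9, 19.1, 43.4) rect [685.8  19.1] [63.9 63.9] 7.6 ext [ 0.651 -0.015] [0.715 0.054]
0.074 552 med z 0.0763 circ (686.2, 19.0, 43.3) rect [685.9  19.3] [62.8 64.5] 6.6 ext [ 0.652 -0.015] [0.715 0.054]
0.1 337 med z 0.1045 circ (685.7, 20.3, 27.8) rect [678.7  24.3] [54.7 38.7] 58.1 ext [ 0.658 -0.007] [0.708 0.048]
0.13 446 med z 0.1326 circ (685.1, 20.4, 23.3) rect [682.6  21.6] [45.1 39.2] 63.4 ext [ 0.662 -0.003] [0.707 0.043]
0.163 344 med z 0.1666 circ (685.0, 21.2, 12.2) rect [684.9  21.4] [23.  23.7] 40.4 ext [0.674 0.009] [0.697 0.033]
[141 134 127 134 132 135 136 140  46  32  20  36  45  53  44  45  44  46
  47  48  47  49  44  45  44  42  45  52  44  47  41  43  41  44  45  43
  45  46  38  47  47  44  46  35  34  81 146 141 136 137 138 141]
small [ 195  221   37   36 1017] (501.6, -13.8, 123.9) [ 0.4733 -0.1027  0.0057]
 high 8 [0.54319935 0.10285797 0.4527756 ] [0.54319935 0.10285797 0.4527756 ]
[63 70 67 33 15 19 16 25 24 20 17 24 20 25 27 21 19 12 23 58 67 67 62 60
 51 50 52 50 35 23 23 19 19 23 21 26 25 26 17 24 23 20 26 24 16 13 10 19
 24 53 65 63]
post [ 179  106   46   46 1612] (485.3, 85.5, 60.4) [0.4629 0.0773 0.0046]
 high 45 [0.47066493 0.08008103 0.072825  ] [0.54319935 0.10285797 0.4527756 ]
pink [ 0.58  -0.104  0.   ]
pinkrim [ 0.56  -0.091  0.03 ]
elbow [0.569 0.001 0.018]
bench [ 0.663 -0.209 -0.001]
```

Call:
jog_arm --pt "5 -0.4 4.5 2 0" --pt "5 -0.8 9 4 0" --pt "5 -0.8 13 5 0" --pt "5 -0.8 14.3 5 0" --pt "5 -0.8 14.3 5 0" --pt "5 -0.8 14.3 5 0"

```text
t: 2.15
ee_pos: [0.6846, 0.0234, 0.224]
eef_rot: [0.0, 0.707, 0.708, 0.0]
ft_force: [-0.2, -0.6, 1.1]
opening: 0.584
```

Call:
jog_arm --pt "5 -0.2 0 2 0" --pt "5 -0.2 0 4 0" --pt "5 -0.2 0 6 0" --pt "5 -0.2 0 7.2 0" --pt "5 -0.2 0 7.8 0" --pt "5 -0.2 0 7.8 0" --pt "5 -0.2 0 7.8 0"

```text
t: 2.85
ee_pos: [0.6851, 0.0204, 0.1471]
eef_rot: [0.0, 0.707, 0.707, 0.001]
ft_force: [-0.2, 0.4, -0.6]
opening: 0.583
```

```bash
python3 - <<'E'
from h import *
c=cap('wrist'); cv2.imwrite('pics/w2.png',cv2.resize(c['image'],(800,600)))
w=fcloud(c)
bands(w,[.686,.02],.045,[(.06,.081),(.1,.109),(.13,.137),(.163,.172)])
print(env.get_obs()['ee_pos'])
E
```

```text
0.06 1286 med z 0.0762 circ (686.6, 19.2, 43.5) rect [686.9  19.5] [63.6 63.9] 7.0 ext [ 0.652 -0.015] [0.722 0.054]
0.1 776 med z 0.1046 circ (686.9, 20.5, 27.8) rect [687.5  30.2] [35.7 55.4] 86.2 ext [0.659 0.011] [0.715 0.048]
0.13 1141 med z 0.1326 circ (686.0, 20.5, 22.8) rect [686.   23.2] [39.7 45.3] 89.6 ext [0.663 0.003] [0.709 0.043]
0.163 1196 med z 0.1668 circ (685.7, 21.4, 12.1) rect [685.7  21.6] [23.2 23.2] 75.7 ext [0.674 0.01 ] [0.697 0.034]
[0.68532825 0.02033567 0.14702653]
```

View pics/w2.png

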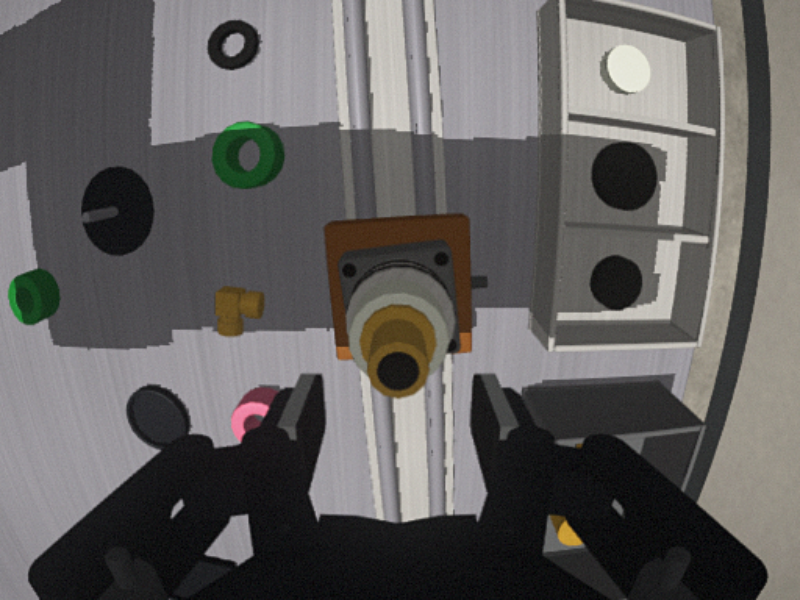

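```bash
python3 - <<'E'
from h import *
c=dict(np.load('pics/wrist.npz')); w=fcloud(c)
for u,v in [(312,380),(318,380),(310,400),(300,420),(318,430),(318,470),(482,380),(490,400),(480,430),(482,470),(495,380),(398,395)]:
    print(u,v,w[int(v*.64),int(u*.64)].round(4))
d=w[235:330,150:340].reshape(-1,3); d=d[(d[:,2]>.14)&(d[:,1]<.06)&(d[:,2]<.24)&(abs(d[:,0]-.6853)>.02)&(abs(d[:,0]-.6853)<.045)]
for s in(-1,1):
    q=d[(d[:,0]-.6853)*s>0]; print(len(q),q.min(0).round(4),q.max(0).round(4)); q=q[q[:,2]<q[:,2].min()+.01]; print(q.min(0).round(4),q.max(0).round(4))
E
```

```text
312 380 [0.6585 0.0316 0.1971]
318 380 [0.6604 0.0314 0.1965]
310 400 [0.6602 0.0312 0.2098]
300 420 [0.6596 0.0314 0.221 ]
318 430 [0.6601 0.0161 0.2016]
318 470 [ 6.159e-01 -1.501e-01 -1.000e-04]
482 380 [0.7116 0.0318 0.1975]
490 400 [0.7118 0.0314 0.2103]
480 430 [0.7106 0.0191 0.2067]
482 470 [0.7105 0.0103 0.2149]
495 380 [0.7159 0.031  0.1961]
398 395 [0.6853 0.0116 0.1673]
2269 [0.6427 0.0091 0.1864] [0.6616 0.0346 0.24  ]
[0.6471 0.0091 0.1864] [0.6609 0.0319 0.1964]
1879 [0.7091 0.0089 0.1871] [0.7242 0.0345 0.24  ]
[0.7099 0.0092 0.1871] [0.7228 0.0322 0.1971]
```

The depth puts the finger tips at z≈0.19 where about 0.153 is expected, so I'm checking with the scene camera before gripping.

```bash
python3 - <<'E'
from h import *
c=cap('scene'); s=cloud(c); t=cap('top')
cv2.imwrite('pics/s2.png',cv2.resize(c['image'][150:320,130:360],None,fx=3.4,fy=3.4,interpolation=cv2.INTER_CUBIC))
d=s.reshape(-1,3); d=d[np.hypot(d[:,0]-.685,d[:,1]-.02)<.08]
h,e=np.histogram(d[:,2],np.arange(.13,.26,.005)); print(h)
for s_ in(-1,1):
  for a in np.arange(.145,.23,.01):
    q=d[((d[:,0]-.6853)*s_>.018)&(abs(d[:,2]-a)<.005)&(abs(d[:,1]-.02)<.03)]
    if len(q): print(s_,a.round(3),len(q),q.min(0).round(3),q.max(0).round(3))
E
```

```text
[148  81  23  15  16  11  13  71   0   0   0   5  16  25  27  22  19  14
  10  12  16  41  54  28  50]
-1 0.185 3 [0.658 0.022 0.188] [0.66  0.029 0.19 ]
-1 0.195 22 [0.657 0.022 0.19 ] [0.661 0.032 0.199]
-1 0.205 22 [0.656 0.022 0.2  ] [0.66  0.032 0.21 ]
-1 0.215 22 [0.656 0.024 0.21 ] [0.66  0.032 0.22 ]
-1 0.225 18 [0.655 0.025 0.221] [0.66  0.033 0.23 ]
1 0.185 2 [0.715 0.027 0.189] [0.716 0.029 0.189]
1 0.195 19 [0.709 0.014 0.193] [0.722 0.032 0.199]
1 0.205 27 [0.712 0.014 0.2  ] [0.723 0.033 0.21 ]
1 0.215 11 [0.712 0.028 0.211] [0.717 0.033 0.219]
1 0.225 4 [0.712 0.032 0.222] [0.721 0.033 0.23 ]
```

View pics/s2.png

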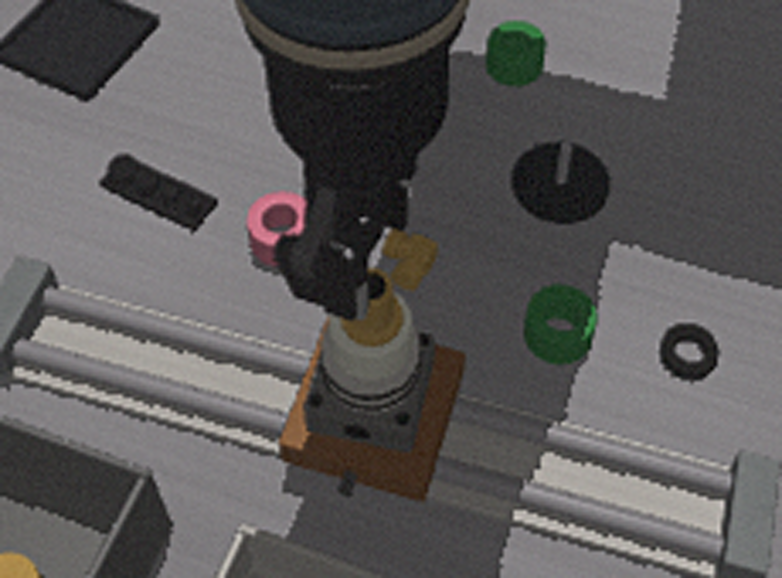

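The scene crop agrees with the wrist camera: finger tips (crop ~ (350,310)) are just above the sleeve top (375,285). So the tips are really ~41 mm higher than the reported TCP at this opening, while x and y agree. I'll go by measured tip height and lower in steps.

Call:
jog_arm --pt "5 0.1 0 1 0" --pt "5 0.1 0 2 0" --pt "5 0.1 0 3 0" --pt "5 0.1 0 3 0" --pt "5 0.1 0 3 0"

```text
t: 3.5
ee_pos: [0.6848, 0.0211, 0.1153]
eef_rot: [-0.0, 0.707, 0.707, -0.0]
ft_force: [0.4, 0.4, 1.2]
opening: 0.585
```

```bash
cat >> h.py <<'E'
def tips(w,o=.01):
    e=env.get_obs()['ee_pos']; d=w.reshape(-1,3)
    for s in(-1,1):
        a=(d[:,0]-e[0])*s
        q=d[(a>o)&(a<.045)&(abs(d[:,1]-e[1])<.012)&(d[:,2]>e[2]+.01)&(d[:,2]<e[2]+.08)]
        if len(q): print('tip',s,len(q),'zlow',np.percentile(q[:,2],[0,2,5]).round(4),'inner x',np.percentile(q[:,0],5 if s>0 else 95).round(4))
    print('ee',e.round(4))
E
python3 - <<'E'
from h import *
tips(fcloud(cap('wrist')),.02); tips(cloud(cap('scene')),.02); print(env.get_obs()['ft_force'])
E
```

```text
tip -1 1656 zlow [0.1259 0.1323 0.1581] inner x 0.6606
tip 1 1708 zlow [0.1264 0.1319 0.1327] inner x 0.7069
ee [0.6852 0.0211 0.1158]
tip -1 71 zlow [0.1321 0.1578 0.1605] inner x 0.6598
tip 1 66 zlow [0.1264 0.1279 0.1287] inner x 0.7058
ee [0.6853 0.0211 0.1161]
[-0.0218565   0.81785281 -0.11713299]
```

Call:
jog_arm --pt "5 0 0 0.6 0" --pt "5 0 0 1.2 0" --pt "5 0 0 1.2 0" --pt "1.8 0 0 1.2 0" --pt "1.8 0 0 1.2 0" --pt "1.8 0 0 1.2 0" --pt "1.8 0 0 1.2 0" --pt "1.8 0 0 1.2 0"

```text
t: 4.4
ee_pos: [0.6853, 0.0211, 0.104]
eef_rot: [0.0, 0.707, 0.707, 0.0]
ft_force: [0.2, -0.1, 3.8]
opening: 0.266
```

Call:
jog_arm --pt "1.8 0 0 0 0" --pt "1.8 0 0 0 0" --pt "1.8 0 0 -1 0" --pt "1.8 0 0 -2 0" --pt "1.8 0 0 -2 0"

```text
t: 4.9
ee_pos: [0.686, 0.0212, 0.1257]
eef_rot: [0.001, 0.707, 0.707, 0.001]
ft_force: [-0.0, 0.2, -0.4]
opening: 0.263
```

```bash
python3 - <<'E'
from h import *
c=cap('wrist'); cv2.imwrite('pics/w3.png',cv2.resize(c['image'],(800,600)))
w=fcloud(c)
bands(w,[.686,.02],.045,[(.06,.081),(.1,.109),(.13,.137),(.165,.195)]); tips(w)
E
```

```text
0.06 1553 med z 0.0762 circ (687.3, 19.8, 43.5) rect [686.9  19.4] [63.7 64. ] 7.2 ext [ 0.652 -0.009] [0.722 0.055]
0.1 1054 med z 0.1046 circ (686.8, 20.9, 27.7) rect [687.5  29.9] [35.5 54.7] 85.0 ext [0.659 0.01 ] [0.714 0.048]
0.13 1464 med z 0.1325 circ (685.7, 21.4, 22.6) rect [685.5  29.7] [44.9 27. ] 0.7 ext [0.663 0.016] [0.708 0.043]
0.165 4168 med z 0.1877 circ (686.3, 27.0, 25.2) rect [686.   21.2] [24.6 50.4] 87.5 ext [0.661 0.009] [0.712 0.034]
tip -1 1356 zlow [0.1559 0.159  0.1602] inner x 0.6751
tip 1 1460 zlow [0.1548 0.1589 0.1597] inner x 0.6964
ee [0.6857 0.0212 0.1247]
```

View pics/w3.png

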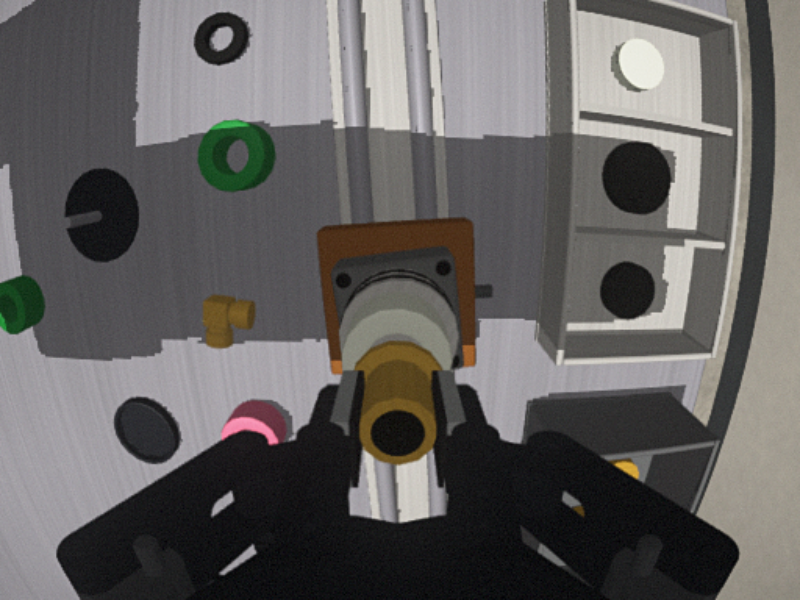

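Sleeve is in the grip (view (398,430)), lifted 20 mm, and the core, piston and head haven't moved. On to the small dish.

Call:
jog_arm --pt "1.8 0 0 -2 0" --pt "1.8 0 0 -3 0" --pt "1.8 -0.5 -2 -3 0" --pt "1.8 -2 -5 -3 0" --pt "1.8 -4.5 -9 -3 0" --pt "1.8 -7.5 -13 -3 0" --pt "1.8 -10 -17 -2 0" --pt "1.8 -11.5 -20 0 0" --pt "1.8 -12.5 -21.2 2 0" --pt "1.8 -12.5 -21.2 4 0" --pt "1.8 -12.5 -21.2 4 0" --pt "1.8 -12.5 -21.2 4 0"

```text
t: 6.15
ee_pos: [0.4733, -0.1038, 0.0842]
eef_rot: [0.0, 0.707, 0.707, 0.0]
ft_force: [0.2, 0.4, -1.9]
opening: 0.264
```

```bash
cat >> h.py <<'E'
def dark(c,w,ctr,rad,th,zmax=.02):
    g=c['image'].max(2); m=((np.hypot(w[...,0]-ctr[0],w[...,1]-ctr[1])<rad)&(w[...,2]<zmax)&(g<th)).astype(np.uint8)
    k,l,st,ce=cv2.connectedComponentsWithStats(m); i=1+np.argmax(st[1:,4]); p=w[l==i]
    r=cv2.minAreaRect((p[:,:2]*1000).astype(np.float32))
    print('dark',st[i],'circ',circ(p),'mean',p.mean(0).round(4),'rect',np.round(r[0],1),np.round(r[1],1),round(r[2],1))
E
python3 - <<'E'
from h import *
c=cap('wrist'); cv2.imwrite('pics/w4.png',cv2.resize(c['image'],(800,600)))
w=fcloud(c); print(env.get_obs()['ee_pos'],env.get_obs()['eef_rot'])
dark(c,w,[.474,-.103],.045,70)
dark(c,w,[.463,.077],.05,45)
bands(w,[.474,-.103],.04,[(.003,.0075),(.008,.013),(.10,.2)])
E
```

```text
[ 0.47385696 -0.10373358  0.0845839 ] [3.83572967e-04 7.07041576e-01 7.07171821e-01 2.79313743e-04]
dark [ 220  158   69   64 3437] circ (473.6, -102.6, 31.5) mean [ 0.473  -0.1017  0.005 ] rect [ 473.9 -101.3] [57.1 62.2] 89.7
dark [207  15  62  17 468] circ (459.0, 53.8, 26.9) mean [0.4559 0.0479 0.0035] rect [458.3  48.1] [13.  53.8] 82.1
0.003 2282 med z 0.0038 circ (473.0, -101.2, 29.5) rect [ 472.9 -100.8] [53.8 56.3] 2.1 ext [ 0.446 -0.129] [ 0.5   -0.073]
0.008 733 med z 0.0095 circ (473.3, -103.5, 30.9) rect [ 473.4 -101.5] [56.8 61.2] 89.7 ext [ 0.443 -0.13 ] [ 0.504 -0.073]
0.1 14716 med z 0.1719 circ (474.0, -103.0, 40.0) rect [ 474.1 -100.7] [31.4 79.8] 89.8 ext [ 0.434 -0.117] [ 0.514 -0.085]
```

View pics/w4.png

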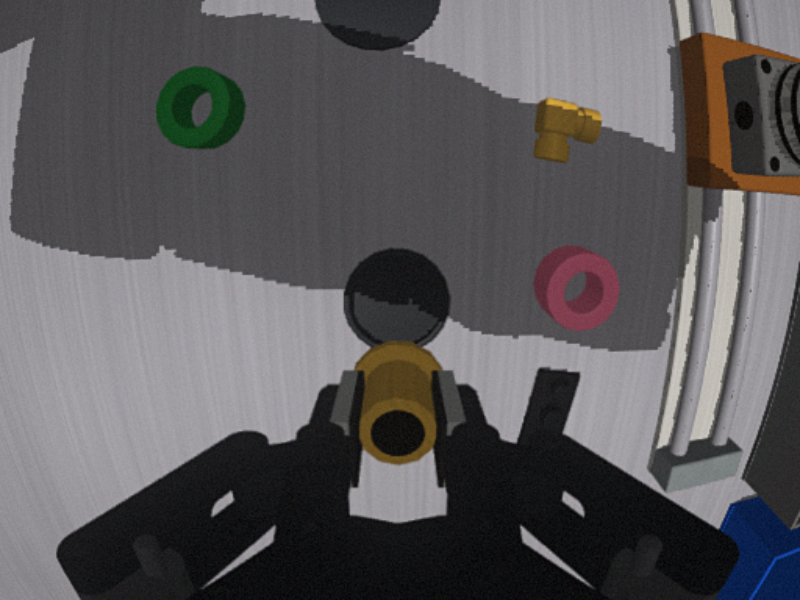

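Dish centre is (0.4735,−0.104) and the held sleeve is at (0.474,−0.104). Lowering.

Call:
jog_arm --pt "1.8 0 0 3 0" --pt "1.8 0 0 6 0" --pt "1.8 0 0 8.5 0" --pt "1.8 0 0 10 0" --pt "1.8 0 0 10.5 0" --pt "1.8 0 0 10.7 0" --pt "1.8 0 0 10.7 0" --pt "1.8 0 0 10.7 0"

```text
t: 7.0
ee_pos: [0.474, -0.1039, -0.0223]
eef_rot: [0.001, 0.707, 0.707, 0.0]
ft_force: [-0.4, -0.4, -0.8]
opening: 0.268
```

```bash
python3 - <<'E'
from h import *
c=cap('wrist'); w=fcloud(c); print(env.get_obs()['ee_pos'],env.get_obs()['ft_force'])
bands(w,[.474,-.103],.03,[(.03,.045)]); q=w[int(.64*435)-2:int(.64*465),225:285].reshape(-1,3); q=q[(abs(q[:,0]-.474)<.013)&(q[:,2]>.02)];print(np.percentile(q[:,2],[5,50,95]))
E
```

```text
[ 0.47387074 -0.10394793 -0.02240633] [ 0.01290454 -0.28062355 -0.2326074 ]
0.03 3093 med z 0.0402 circ (474.3, -97.3, 25.1) rect [ 474.  -103.6] [24.2 50.2] 87.3 ext [ 0.449 -0.116] [ 0.499 -0.092]
[0.03953344 0.04068655 0.05255675]
```

Call:
jog_arm --pt "1.8 0 0 0.1 0" --pt "1.8 0 0 0.2 0" --pt "1.8 0 0 0.25 0" --pt "1.8 0 0 0.25 0"

```text
t: 7.45
ee_pos: [0.4734, -0.1039, -0.0251]
eef_rot: [0.0, 0.707, 0.707, 0.0]
ft_force: [-4.4, 0.3, 13.8]
opening: 0.272
```

Contact is made (14 N), so releasing.

Call:
jog_arm --pt "2.4 0 0 0.2 0" --pt "3 0 0 0.2 0" --pt "3.5 0 0 0.2 0" --pt "4.5 0 0 0.2 0" --pt "4.5 0 0 0.2 0" --pt "4.5 0 0 -3 0" --pt "4.5 0 0 -7 0" --pt "4.5 0 0 -12 0" --pt "6.5 0 0 -17 0" --pt "6.5 0 0 -19 0" --pt "6.5 0 0 -19 0"

```text
t: 8.55
ee_pos: [0.4749, -0.1042, 0.1674]
eef_rot: [0.002, 0.707, 0.707, 0.001]
ft_force: [0.3, -1.2, -0.5]
opening: 0.76
```

```bash
python3 - <<'E'
from h import *
c=cap('wrist'); w=fcloud(c); print(env.get_obs()['ee_pos'])
bands(w,[.474,-.103],.032,[(.008,.012),(.034,.045)])
bands(w,[.686,.02],.05,[(.06,.081),(.1,.109),(.13,.137)])
E
```

```text
[ 0.4739579  -0.10401053  0.16528659]
0.008 680 med z 0.0093 circ (473.1, -103.5, 31.0) rect [ 473.4 -103.7] [59.8 60.7] 89.6 ext [ 0.443 -0.134] [ 0.504 -0.074]
0.034 376 med z 0.0378 circ (474.0, -103.6, 11.8) rect [ 474.  -103.6] [23.1 22.5] 89.9 ext [ 0.463 -0.115] [ 0.485 -0.092]
0.06 1223 med z 0.0755 circ (685.9, 18.2, 43.4) rect [685.8  18.8] [65.  63.6] 7.3 ext [ 0.651 -0.016] [0.722 0.05 ]
0.1 590 med z 0.1045 circ (685.3, 19.0, 28.0) rect [678.6  17.6] [41.6 54.9] 12.0 ext [ 0.658 -0.009] [0.704 0.047]
0.13 958 med z 0.1323 circ (685.3, 19.6, 23.6) rect [685.1  19.5] [44.4 45.9] 87.6 ext [ 0.662 -0.003] [0.708 0.042]
```

Sleeve stands within 1 mm of the dish centre, 34 mm tall on the floor. Next the core.

Call:
jog_arm --pt "6.8 2 4 0 0" --pt "6.8 5 8.5 0 0" --pt "6.8 8 13 0 0" --pt "6.8 10.5 17.5 0 0" --pt "6.8 12 20 0 0" --pt "6.8 12.4 21.1 2 0" --pt "6.8 12.4 21.1 4 0" --pt "6.8 12.4 21.1 4 0"

```text
t: 9.4
ee_pos: [0.682, 0.0204, 0.1193]
eef_rot: [-0.002, 0.707, 0.707, -0.003]
ft_force: [-2.7, 0.2, 0.6]
opening: 0.796
```

```bash
python3 - <<'E'
from h import *
c=cap('wrist'); w=fcloud(c)
bands(w,[.686,.02],.045,[(.06,.081),(.1,.109),(.13,.137)]); tips(w,.02)
E
```

```text
0.06 1633 med z 0.0762 circ (687.3, 19.6, 43.7) rect [687.1  19.4] [63.8 63.9] 7.3 ext [ 0.652 -0.009] [0.722 0.054]
0.1 1510 med z 0.1047 circ (686.6, 20.6, 27.9) rect [687.1  27.7] [39.9 54.6] 88.0 ext [0.659 0.008] [0.714 0.048]
0.13 2831 med z 0.1325 circ (685.9, 20.2, 23.0) rect [685.9  20.4] [44.8 45. ] 6.0 ext [ 0.663 -0.002] [0.708 0.043]
tip -1 1558 zlow [0.1641 0.1661 0.1685] inner x 0.6492
tip 1 1787 zlow [0.1317 0.1321 0.1325] inner x 0.7042
ee [0.6825 0.0202 0.1217]
```

Call:
jog_arm --pt "6.8 0 0.05 1.5 0" --pt "6.8 0 0.05 3 0" --pt "6.8 0 0.05 4.5 0" --pt "6.8 0 0.05 5.4 0" --pt "6.8 0 0.05 5.4 0" --pt "4 0 0.05 5.4 0" --pt "4 0 0.05 5.4 0" --pt "4 0 0.05 5.4 0" --pt "4 0 0.05 5.4 0" --pt "4 0 0.05 5.4 0"

```text
t: 10.45
ee_pos: [0.6852, 0.0201, 0.0717]
eef_rot: [0.001, 0.707, 0.707, 0.001]
ft_force: [-1.1, -0.7, 6.4]
opening: 0.528
```

Call:
jog_arm --pt "4 0 0 0 0" --pt "4 0 0 -1 0" --pt "4 0 0 -2 0" --pt "4 0 0 -2 0" --pt "4 0 0 -2 0"

```text
t: 10.95
ee_pos: [0.685, 0.0202, 0.0907]
eef_rot: [0.0, 0.707, 0.707, 0.0]
ft_force: [0.3, 0.1, -0.2]
opening: 0.526
```

```bash
python3 - <<'E'
from h import *
c=cap('wrist'); w=fcloud(c)
bands(w,[.686,.02],.045,[(.06,.081),(.1,.109)]); bands(w,[.686,.02],.023,[(.13,.157)]); tips(w,.02)
E
```

```text
0.06 2042 med z 0.0762 circ (686.6, 25.0, 40.1) rect [686.2  25.6] [64.1 51.4] 7.1 ext [0.652 0.004] [0.721 0.055]
0.1 2431 med z 0.1046 circ (686.4, 20.7, 28.1) rect [685.5  23.6] [53.1 48.2] 37.3 ext [ 0.659 -0.004] [0.714 0.048]
0.13 6279 med z 0.1513 circ (686.0, 20.0, 23.0) rect [685.7  20.4] [45.1 45.1] 45.9 ext [ 0.663 -0.003] [0.708 0.043]
tip -1 1621 zlow [0.1028 0.1042 0.1048] inner x 0.6637
tip 1 1867 zlow [0.102  0.104  0.1044] inner x 0.7055
ee [0.6847 0.0202 0.0902]
```

Call:
jog_arm --pt "4 0 0 -2 0" --pt "4 0 0 -3.5 0" --pt "4 0.4 -2 -4 0" --pt "4 1.5 -6 -4 0" --pt "4 3 -11 -4 0" --pt "4 4.5 -16 -3 0" --pt "4 5.5 -20 -2 0" --pt "4 5.7 -22.2 0 0" --pt "4 5.7 -22.2 0 0" --pt "4 5.7 -22.2 0 0"

```text
t: 12.0
ee_pos: [0.4627, 0.0772, 0.0904]
eef_rot: [0.0, 0.707, 0.707, 0.0]
ft_force: [1.2, 0.1, -0.8]
opening: 0.529
```

```bash
python3 - <<'E'
from h import *
c=cap('wrist'); cv2.imwrite('pics/w5.png',cv2.resize(c['image'],(800,600)))
w=fcloud(c); print(env.get_obs()['ee_pos'])
dark(c,w,[.463,.077],.045,50); dark(c,w,[.463,.077],.045,75)
t=np.load('pics/scene.npz'); s=cloud(t).reshape(-1,3); q=s[(np.hypot(s[:,0]-.463,s[:,1]-.077)<.03)&(s[:,2]>.012)&(s[:,2]<.05)]; print('post from scene',len(q),q.mean(0),q.min(0),q.max(0))
t=dict(np.load('pics/top.npz')); cl=cloud(t); s=cl.reshape(-1,3); q=s[(np.hypot(s[:,0]-.463,s[:,1]-.077)<.03)&(s[:,2]>.03)&(s[:,2]<.06)]; print('post from top',len(q),q.mean(0) if len(q) else '')
E
```

```text
[0.46366008 0.07720059 0.09071972]
dark [ 216  152   76   66 3690] circ (461.7, 76.6, 36.5) mean [0.462  0.0826 0.0036] rect [462.1  81.9] [71.2 61.6] 2.0
dark [ 215  152   78   66 3872] circ (462.3, 76.2, 37.2) mean [0.4623 0.0827 0.0036] rect [462.5  81.2] [63.2 73.5] 89.6
post from scene 32 [0.46323046 0.0783241  0.03216228] [0.45939976 0.07439248 0.01421509] [0.46702778 0.08150318 0.04590852]
post from top 0
```

View pics/w5.png

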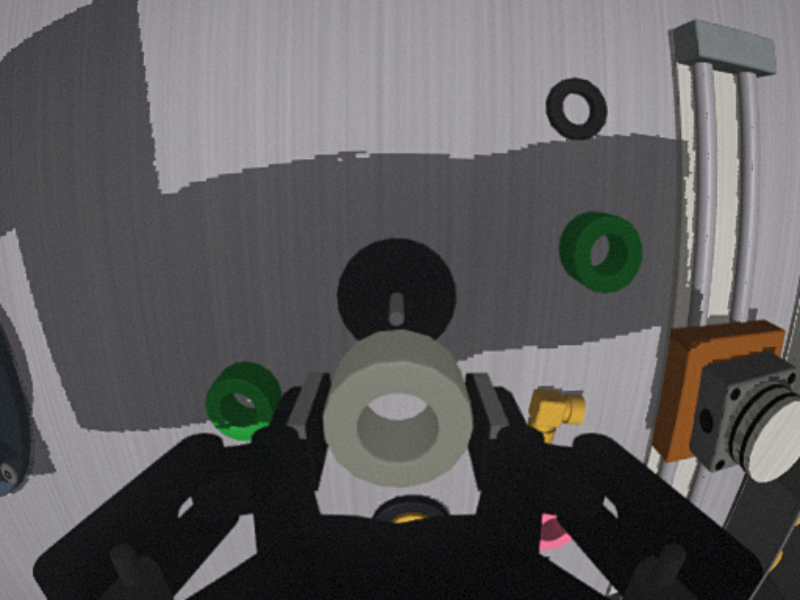

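Post stand centre ≈(0.4623,0.0768). The core is held at (0.464,0.077), well within the bore clearance.

Call:
jog_arm --pt "4 0 -0.1 2.5 0" --pt "4 0 -0.1 5 0" --pt "4 0 -0.1 7 0" --pt "4 0 -0.1 9 0" --pt "4 0 -0.1 10.5 0" --pt "4 0 -0.1 11.3 0" --pt "4 0 -0.1 11.6 0" --pt "4 0 -0.1 11.6 0" --pt "4 0 -0.1 11.6 0"

```text
t: 12.95
ee_pos: [0.4624, 0.0772, -0.0251]
eef_rot: [0.0, 0.707, 0.707, 0.0]
ft_force: [0.5, -0.1, -1.0]
opening: 0.525
```

```bash
python3 - <<'E'
from h import *
c=cap('wrist'); w=fcloud(c); print(env.get_obs()['ee_pos'],env.get_obs()['ft_force'])
bands(w,[.4625,.077],.0235,[(.025,.04),(.04,.05)])
E
```

```text
[ 0.4623484   0.07725586 -0.02510021] [-0.45552232  1.23612342  0.5317825 ]
0.025 5955 med z 0.0355 circ (462.5, 77.1, 23.5) rect [462.8  77.7] [45.5 45.2] 43.3 ext [0.44  0.055] [0.486 0.1  ]
0.04 478 med z 0.0436 circ (462.5, 77.0, 23.5) rect [462.7  77.4] [45.8 15.6] 0.9 ext [0.44  0.069] [0.486 0.085]
```

Call:
jog_arm --pt "4 0 0 0.15 0" --pt "4 0 0 0.25 0" --pt "4 0 0 0.32 0" --pt "4 0 0 0.36 0" --pt "4 0 0 0.36 0"

```text
t: 13.5
ee_pos: [0.4616, 0.0772, -0.0293]
eef_rot: [-0.0, 0.707, 0.707, 0.0]
ft_force: [-0.4, -0.3, 1.3]
opening: 0.526
```

Call:
jog_arm --pt "4 0 0 0.05 0" --pt "4 0 0 0.1 0" --pt "4 0 0 0.1 0"

```text
t: 13.8
ee_pos: [0.4617, 0.0772, -0.0295]
eef_rot: [0.0, 0.707, 0.707, 0.0]
ft_force: [-8.5, -1.6, 24.8]
opening: 0.528
```

Seated (25 N), so releasing.

Call:
jog_arm --pt "4.5 0 0 -0.1 0" --pt "5 0 0 -0.1 0" --pt "5.5 0 0 -0.1 0" --pt "6.5 0 0 -0.1 0" --pt "6.5 0 0 -0.1 0" --pt "6.5 0 0 -3 0" --pt "6.5 0 0 -7 0" --pt "6.5 0 0 -12 0" --pt "8 0 0 -16 0" --pt "8 0 0 -17 0" --pt "8 0 0 -17 0"

```text
t: 14.9
ee_pos: [0.4627, 0.0774, 0.1408]
eef_rot: [0.001, 0.707, 0.707, 0.001]
ft_force: [0.4, 0.6, -0.7]
opening: 0.935
```

```bash
python3 - <<'E'
from h import *
c=cap('wrist'); w=fcloud(c); print(env.get_obs()['ee_pos'])
bands(w,[.4625,.077],.045,[(.003,.006),(.028,.036)])
bands(w,[.686,.02],.045,[(.06,.081),(.1,.109)])
E
```

```text
[0.46176906 0.07721032 0.1392338 ]
0.003 1387 med z 0.0039 circ (462.5, 77.4, 35.9) rect [462.2  76.8] [70.7 70.4] 26.3 ext [0.427 0.042] [0.498 0.112]
0.028 1165 med z 0.0315 circ (462.5, 77.6, 23.0) rect [462.6  77.7] [44.8 44.9] 44.7 ext [0.44  0.055] [0.485 0.1  ]
0.06 1369 med z 0.075 circ (686.0, 19.2, 43.8) rect [685.7  19.1] [64.3 65.2] 6.5 ext [ 0.651 -0.016] [0.716 0.054]
0.1 1449 med z 0.1045 circ (686.6, 19.6, 29.0) rect [685.9  19.6] [55.1 55.9] 70.7 ext [ 0.658 -0.008] [0.714 0.047]
```

Core is flat over the post (0.5 mm off). Next the piston.

Call:
jog_arm --pt "8.3 -0.5 3 0 0" --pt "8.3 -2 8 0 0" --pt "8.3 -4 13 0 0" --pt "8.3 -5 18 0 0" --pt "8.3 -5.7 21.5 0 0" --pt "8.3 -5.7 22.4 1 0" --pt "8.3 -5.7 22.4 3 0" --pt "8.3 -5.7 22.4 3 0" --pt "8.3 -5.7 22.4 3 0"

```text
t: 15.85
ee_pos: [0.6842, 0.0203, 0.1085]
eef_rot: [-0.001, 0.707, 0.707, -0.001]
ft_force: [0.5, -0.2, -0.0]
opening: 0.969
```

```bash
python3 - <<'E'
from h import *
c=cap('wrist'); w=fcloud(c)
bands(w,[.686,.02],.045,[(.06,.081),(.1,.109)]); tips(w,.032)
E
```

```text
0.06 1827 med z 0.0761 circ (687.1, 19.6, 43.5) rect [687.   19.7] [64.1 63.6] 7.2 ext [ 0.652 -0.016] [0.722 0.055]
0.1 5050 med z 0.1047 circ (686.5, 20.2, 28.1) rect [686.6  20.2] [55.1 55. ] 66.5 ext [ 0.659 -0.008] [0.714 0.048]
tip -1 1113 zlow [0.1571 0.1591 0.161 ] inner x 0.6437
tip 1 1113 zlow [0.1568 0.1591 0.1608] inner x 0.7259
ee [0.6849 0.0203 0.1096]
```

Call:
jog_arm --pt "8.3 0 0.1 2 0" --pt "8.3 0 0.1 4 0" --pt "8.3 0 0.1 5.5 0" --pt "8.3 0 0.1 6.1 0" --pt "8.3 0 0.1 6.1 0" --pt "5 0 0.1 6.1 0" --pt "5 0 0.1 6.1 0" --pt "5 0 0.1 6.1 0" --pt "5 0 0.1 6.1 0" --pt "5 0 0.1 6.1 0" --force 60

```text
t: 16.9
ee_pos: [0.6874, 0.0202, 0.0503]
eef_rot: [0.001, 0.707, 0.707, 0.001]
ft_force: [-3.1, -0.1, 8.2]
opening: 0.637
```

Call:
jog_arm --pt "5 0 0 0 0" --pt "5 0 0 -1 0" --pt "5 0 0 -2 0" --pt "5 0 0 -2 0" --pt "5 0 0 -2 0"

```text
t: 17.4
ee_pos: [0.6869, 0.0202, 0.069]
eef_rot: [0.0, 0.707, 0.707, 0.0]
ft_force: [-0.0, -0.5, -2.4]
opening: 0.625
```

```bash
python3 - <<'E'
from h import *
c=cap('wrist'); w=fcloud(c)
bands(w,[.686,.02],.05,[(.06,.081)]); bands(w,[.686,.02],.0275,[(.1,.13)]); tips(w,.0285)
E
```

```text
0.06 3176 med z 0.0763 circ (686.0, 31.0, 36.8) rect [685.4  31.5] [64.2 39.6] 7.0 ext [0.652 0.016] [0.719 0.055]
0.1 8988 med z 0.1233 circ (686.0, 20.0, 27.5) rect [686.7  20.1] [54.8 53.4] 89.6 ext [ 0.66  -0.007] [0.713 0.047]
tip -1 595 zlow [0.113  0.1154 0.117 ] inner x 0.6578
tip 1 758 zlow [0.113  0.1151 0.1171] inner x 0.7154
ee [0.6867 0.0201 0.0686]
```

Call:
jog_arm --pt "5 0 0 -2 0" --pt "5 0 0 -4 0" --pt "5 1 -1 -5 0" --pt "5 4 -3 -5 0" --pt "5 7.5 -5.5 -5 0" --pt "5 11 -8 -5 0" --pt "5 14.5 -10.5 -5 0" --pt "5 18 -13 -5 0" --pt "5 22 -15.5 -4 0" --pt "5 25 -18 -3 0" --pt "5 27.5 -19.5 -2 0" --pt "5 28.3 -19.6 -2 0"

```text
t: 18.65
ee_pos: [0.4872, 0.305, 0.0871]
eef_rot: [-0.001, 0.706, 0.708, -0.001]
ft_force: [-0.4, 0.6, -1.9]
opening: 0.626
```

Call:
jog_arm --pt "5 0 0 0 0" --pt "5 0 0 0 0"

```text
t: 18.85
ee_pos: [0.491, 0.3027, 0.0887]
eef_rot: [0.0, 0.707, 0.707, 0.0]
ft_force: [-0.4, 0.1, -1.3]
opening: 0.632
```

```bash
python3 - <<'E'
from h import *
c=cap('wrist'); cv2.imwrite('pics/w6.png',cv2.resize(c['image'],(800,600)))
w=fcloud(c); print(env.get_obs()['ee_pos'],env.get_obs()['eef_rot'])
dark(c,w,[.491,.304],.055,75); bands(w,[.491,.304],.05,[(.002,.006),(.008,.013)]); bands(w,[.491,.304],.029,[(.1,.16)])
E
```

```text
[0.49125326 0.30241279 0.08880958] [1.51641998e-04 7.07501830e-01 7.06711483e-01 1.32092281e-04]
dark [ 196  141  117   82 5965] circ (491.0, 304.0, 55.0) mean [0.4944 0.3143 0.0036] rect [491.  309.4] [109.8  77.9] 0.5
0.002 3734 med z 0.0037 circ (490.1, 308.4, 39.6) rect [489.6 316.2] [75.3 62.2] 0.7 ext [0.452 0.285] [0.527 0.347]
0.008 806 med z 0.0095 circ (489.8, 306.3, 41.7) rect [489.5 315.5] [83.1 64.1] 1.0 ext [0.448 0.283] [0.531 0.348]
0.1 10703 med z 0.143 circ (491.0, 304.0, 29.0) rect [491.4 303. ] [55.  55.7] 2.0 ext [0.463 0.275] [0.519 0.331]
```

View pics/w6.png

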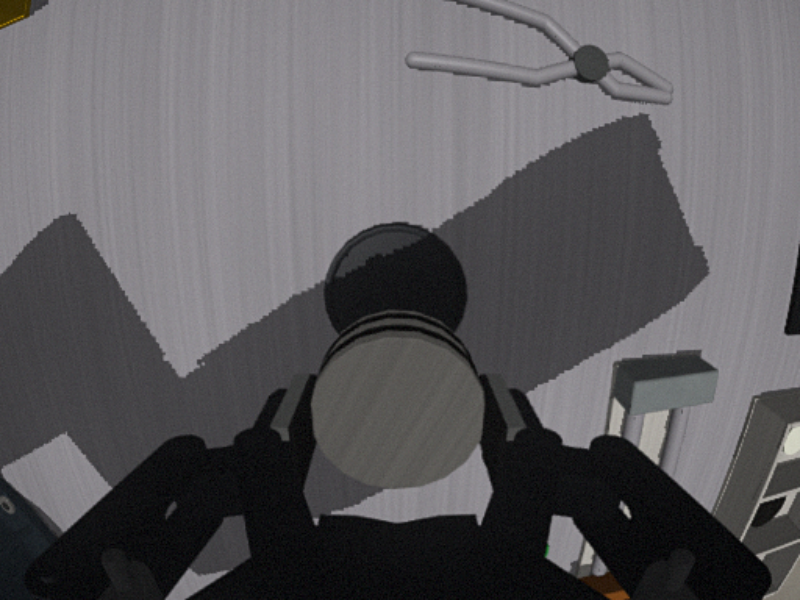

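Dish centre (rim arc) ≈(0.4895,0.306) and the held piston is at (0.491,0.303), so I shift and lower.

Call:
jog_arm --pt "5 0.3 -0.15 2 0" --pt "5 0.3 -0.15 5 0" --pt "5 0.3 -0.15 7.5 0" --pt "5 0.3 -0.15 9.3 0" --pt "5 0.3 -0.15 10.3 0" --pt "5 0.3 -0.15 10.7 0" --pt "5 0.3 -0.15 10.7 0" --pt "5 0.3 -0.15 10.7 0"

```text
t: 19.7
ee_pos: [0.4899, 0.3064, -0.0174]
eef_rot: [0.0, 0.707, 0.707, 0.001]
ft_force: [0.5, -0.2, -2.0]
opening: 0.628
```

```bash
python3 - <<'E'
from h import *
c=cap('wrist'); w=fcloud(c); print(env.get_obs()['ee_pos'],env.get_obs()['ft_force'])
bands(w,[.4895,.306],.027,[(.028,.045)]); bands(w,[.49,.306],.05,[(.008,.0115)])
E
```

```text
[ 0.48989521  0.30646843 -0.01742101] [-0.32919372 -0.33473939 -3.40807484]
0.028 8265 med z 0.0369 circ (489.5, 306.0, 27.0) rect [489.7 306. ] [53.5 53.8] 1.1 ext [0.463 0.279] [0.516 0.333]
0.008 1600 med z 0.0096 circ (490.1, 306.9, 41.8) rect [486.8 318.5] [81.5 57.8] 17.8 ext [0.448 0.279] [0.532 0.348]
```

Piston bottom is at about 0.0085, leaving a gap of roughly 4.5 mm.

Call:
jog_arm --pt "5 0 0 0.15 0" --pt "5 0 0 0.3 0" --pt "5 0 0 0.4 0" --pt "5 0 0 0.45 0" --pt "5 0 0 0.45 0"

```text
t: 20.25
ee_pos: [0.4891, 0.3062, -0.0226]
eef_rot: [0.0, 0.707, 0.707, 0.0]
ft_force: [-2.8, -1.9, 4.3]
opening: 0.624
```

Call:
jog_arm --pt "5 0 0 0.05 0" --pt "5.8 0 0 0.05 0" --pt "6.3 0 0 0.05 0" --pt "7 0 0 0 0" --pt "8 0 0 0 0" --pt "8 0 0 0 0" --pt "8 0 0 -3 0" --pt "8 0 0 -7 0" --pt "8 0 0 -11 0" --pt "8.5 0 0 -14 0" --pt "8.5 0 0 -14 0" --pt "8.5 0 0 -14 0"

```text
t: 21.45
ee_pos: [0.4895, 0.3064, 0.1173]
eef_rot: [0.0, 0.707, 0.707, 0.0]
ft_force: [-0.0, 0.8, -0.6]
opening: 0.992
```

```bash
python3 - <<'E'
from h import *
c=cap('wrist'); w=fcloud(c); print(env.get_obs()['ee_pos'])
bands(w,[.49,.306],.045,[(.008,.011),(.028,.036)])
E
```

```text
[0.48889644 0.3060056  0.11637557]
0.008 921 med z 0.0095 circ (490.1, 306.2, 42.1) rect [489.8 305.9] [82.5 82.6] 6.2 ext [0.448 0.264] [0.531 0.347]
0.028 2702 med z 0.0316 circ (489.7, 305.9, 28.0) rect [489.8 306.1] [55.2 55. ] 17.4 ext [0.463 0.278] [0.518 0.334]
```

Piston lies centred in its dish. Next the head, whose yaw is about +7.2° seen from above.

Call:
jog_arm --pt "8.5 -2 1.5 0 0" --pt "8.5 -5 4 0 -2" --pt "8.5 -8 6.5 0 -4" --pt "8.5 -11.5 9 0 -6" --pt "8.5 -15 11.5 0 -7.2" --pt "8.5 -19 13.5 0 -7.2" --pt "8.5 -23 16 0 -7.2" --pt "8.5 -26 18 0 -7.2" --pt "8.5 -28 19.3 0 -7.2" --pt "8.5 -28.6 19.8 0 -7.2" --pt "8.5 -28.6 19.8 0 -7.2" --pt "8.5 -28.6 19.8 0 -7.2"

```text
t: 22.7
ee_pos: [0.6864, 0.0211, 0.1163]
eef_rot: [-0.001, 0.661, 0.75, -0.0]
ft_force: [-0.6, -0.2, -0.1]
opening: 0.992
```

```bash
python3 - <<'E'
from h import *
c=cap('wrist'); w=fcloud(c); cv2.imwrite('pics/w7.png',cv2.resize(c['image'],(800,600)))
bands(w,[.686,.02],.05,[(.07,.081)]); print(env.get_obs()['eef_rot'],env.get_obs()['ee_pos'])
E
```

```text
0.07 6155 med z 0.0766 circ (686.8, 19.3, 43.5) rect [686.9  19.6] [63.8 63.4] 7.5 ext [ 0.652 -0.015] [0.722 0.055]
[-3.85086864e-04  6.60979691e-01  7.50403660e-01 -2.14321534e-04] [0.68646067 0.02130158 0.11670295]
```

View pics/w7.png

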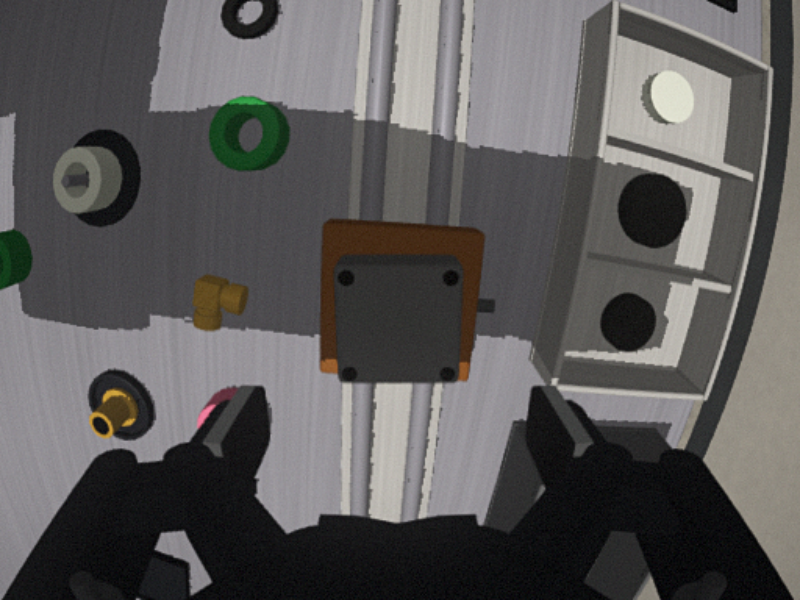

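The head (view centre (400,318)) now sits square to the jaws. The sleeve (105,405) and core (90,180) stand in place.

Call:
jog_arm --pt "8.5 -0.17 0 3 0" --pt "8.5 -0.17 0 6 0" --pt "8.5 -0.17 0 8.5 0" --pt "8.5 -0.17 0 9.8 0" --pt "8.5 -0.17 0 10.2 0" --pt "8.5 -0.17 0 10.2 0" --pt "5.8 -0.17 0 10.2 0" --pt "5.8 -0.17 0 10.2 0" --pt "5.8 -0.17 0 10.2 0" --pt "5.8 -0.17 0 10.2 0" --pt "5.8 -0.17 0 10.2 0" --force 80

```text
t: 23.85
ee_pos: [0.6885, 0.0186, 0.0171]
eef_rot: [0.001, 0.661, 0.75, 0.001]
ft_force: [-0.6, 0.5, 8.8]
opening: 0.724
```

Call:
jog_arm --pt "5.8 0 0 0 0" --pt "5.8 0 0 -1 0" --pt "5.8 0 0 -2 0" --pt "5.8 0 0 -2 0" --pt "5.8 0 0 -2 0"

```text
t: 24.35
ee_pos: [0.6876, 0.0184, 0.0355]
eef_rot: [0.0, 0.661, 0.75, 0.0]
ft_force: [0.1, -0.5, -3.8]
opening: 0.728
```

```bash
python3 - <<'E'
from h import *
c=cap('wrist'); w=fcloud(c)
bands(w,[.686,.02],.031,[(.07,.11)]); tips(w,.0335); print(env.get_obs()['eef_rot'])
E
```

```text
0.07 12172 med z 0.0951 circ (686.0, 20.0, 31.0) rect [686.6  20.1] [60.7 61.9] 7.3 ext [ 0.655 -0.011] [0.717 0.051]
tip -1 572 zlow [0.045  0.0843 0.0862] inner x 0.6534
tip 1 102 zlow [0.0866 0.0869 0.088 ] inner x 0.7272
ee [0.6873 0.0184 0.035 ]
[-2.08098513e-05  6.61393515e-01  7.50039077e-01 -3.48080004e-05]
```

Call:
jog_arm --pt "5.8 0 0 -2.5 0" --pt "5.8 0 0 -5 0" --pt "5.8 -2 -1.7 -6 0" --pt "5.8 -5 -4.3 -6 2" --pt "5.8 -9 -7.7 -6 5" --pt "5.8 -13 -11 -6 8" --pt "5.8 -17 -14.5 -6 11" --pt "5.8 -21 -18 -6 13" --pt "5.8 -25 -21.3 -6 15.3" --pt "5.8 -28 -23.8 -6 15.3" --pt "5.8 -30.5 -26 -6 15.3" --pt "5.8 -31.3 -26.6 -6 15.3"

```text
t: 25.6
ee_pos: [0.4602, -0.328, 0.0948]
eef_rot: [-0.0, 0.756, 0.654, -0.0]
ft_force: [1.4, 1.2, -3.4]
opening: 0.728
```

Call:
jog_arm --pt "5.8 0 0 0 0" --pt "5.8 0 0 0 0"

```text
t: 25.8
ee_pos: [0.4629, -0.3248, 0.0949]
eef_rot: [-0.0, 0.755, 0.655, 0.0]
ft_force: [-0.2, 0.5, -4.1]
opening: 0.729
```

```bash
python3 - <<'E'
from h import *
c=cap('wrist'); cv2.imwrite('pics/w8.png',cv2.resize(c['image'],(800,600)))
w=fcloud(c); print(env.get_obs()['ee_pos'],env.get_obs()['eef_rot'])
bands(w,[.462,-.326],.08,[(.003,.006),(.008,.0125)]); bands(w,[.462,-.326],.031,[(.13,.18)])
d=w.reshape(-1,3); q=d[(abs(d[:,2]-.0098)<.0015)&(np.hypot(d[:,0]-.462,d[:,1]+.326)<.075)]
print('rim +y edge', [ (b.round(3), q[abs(q[:,0]-b)<.004][:,1].max().round(4)) for b in np.arange(.42,.51,.01) if (abs(q[:,0]-b)<.004).any()])
E
```

```text
[ 0.46307325 -0.32448561  0.09489792] [-2.26277655e-04  7.55057783e-01  6.55658205e-01  1.04473233e-04]
0.003 3899 med z 0.0047 circ (465.3, -301.6, 49.8) rect [ 464.8 -301.9] [47.7 88.7] 82.3 ext [ 0.419 -0.331] [ 0.512 -0.276]
0.008 1114 med z 0.0097 circ (463.4, -301.3, 51.9) rect [ 463.  -300.8] [45.9 94.3] 81.9 ext [ 0.414 -0.33 ] [ 0.512 -0.272]
0.13 11466 med z 0.1545 circ (462.0, -326.0, 31.0) rect [ 462.1 -325.3] [60.4 61.8] 80.9 ext [ 0.431 -0.357] [ 0.493 -0.295]
rim +y edge [(np.float64(0.42), np.float64(-0.272)), (np.float64(0.43), np.float64(-0.2727)), (np.float64(0.44), np.float64(-0.2741)), (np.float64(0.45), np.float64(-0.2757)), (np.float64(0.46), np.float64(-0.2771)), (np.float64(0.47), np.float64(-0.2786)), (np.float64(0.48), np.float64(-0.2801)), (np.float64(0.49), np.float64(-0.2814)), (np.float64(0.5), np.float64(-0.2827)), (np.float64(0.51), np.float64(-0.284))]
```

View pics/w8.png

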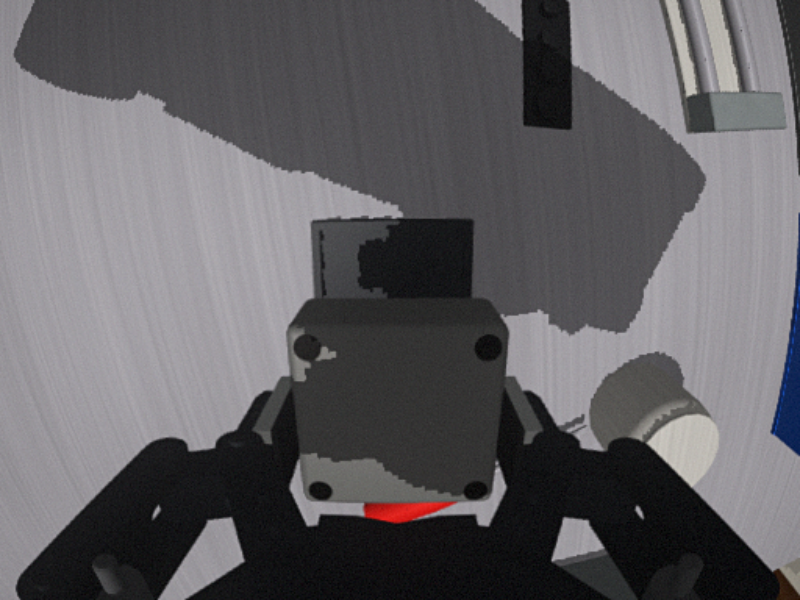

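Nest centre ≈(0.4605,−0.325), yaw −8°. The head is held at (0.462,−0.325), yaw −8.6°, square to the walls.

Call:
jog_arm --pt "5.8 0 -0.12 2 0" --pt "5.8 0 -0.12 5 0" --pt "5.8 0 -0.12 8 0" --pt "5.8 0 -0.12 10 0" --pt "5.8 0 -0.12 11 0" --pt "5.8 0 -0.12 11.3 0" --pt "5.8 0 -0.12 11.3 0" --pt "5.8 0 -0.12 11.3 0"

```text
t: 26.65
ee_pos: [0.4623, -0.3255, -0.0168]
eef_rot: [0.001, 0.755, 0.655, 0.0]
ft_force: [-0.0, -0.7, -3.0]
opening: 0.729
```

```bash
python3 - <<'E'
from h import *
c=cap('wrist'); w=fcloud(c); print(env.get_obs()['ee_pos'],env.get_obs()['ft_force'])
bands(w,[.461,-.325],.03,[(.03,.05)]); bands(w,[.462,-.326],.08,[(.008,.0115)])
E
```

```text
[ 0.46221607 -0.32557609 -0.01680295] [-0.50536722  1.21416327 -4.00264791]
0.03 10769 med z 0.0428 circ (461.0, -325.0, 30.0) rect [ 461.  -324.9] [59.7 59.7] 65.8 ext [ 0.431 -0.355] [ 0.491 -0.295]
0.008 3117 med z 0.0097 circ (460.3, -323.7, 65.5) rect [ 460.2 -324.6] [94.4 95. ] 82.3 ext [ 0.412 -0.377] [ 0.513 -0.272]
```

Call:
jog_arm --pt "5.8 0 -0.1 0.2 0" --pt "5.8 0 -0.1 0.4 0" --pt "5.8 0 -0.1 0.55 0" --pt "5.8 0 -0.1 0.62 0" --pt "5.8 0 -0.1 0.66 0" --pt "5.8 0 -0.1 0.66 0"

```text
t: 27.3
ee_pos: [0.4605, -0.3252, -0.023]
eef_rot: [0.0, 0.755, 0.655, 0.0]
ft_force: [-9.6, 6.4, 26.0]
opening: 0.729
```

Seated. I'll ease back a touch and release.

Call:
jog_arm --pt "5.8 0 0 -0.05 0" --pt "6.5 0 0 -0.05 0" --pt "7.2 0 0 -0.05 0" --pt "8.4 0 0 -0.05 0" --pt "8.4 0 0 -0.05 0" --pt "8.4 0 0 -0.05 0" --pt "8.4 0 0 -3 0" --pt "8.4 0 0 -7 0" --pt "8.4 0 0 -12 0" --pt "8.4 0 0 -16 0" --pt "8.4 0 0 -18 0" --pt "8.4 0 0 -18 0"

```text
t: 28.5
ee_pos: [0.4619, -0.3261, 0.1587]
eef_rot: [0.002, 0.755, 0.655, 0.001]
ft_force: [-0.5, 0.6, -1.0]
opening: 0.983
```

```bash
python3 - <<'E'
from h import *
c=cap('wrist'); w=fcloud(c); print(env.get_obs()['ee_pos'],env.get_obs()['ft_force'])
bands(w,[.461,-.325],.07,[(.008,.0115),(.03,.04)])
s=cap('scene'); cl=cloud(s)
for n,p,r,z in(('sleeve',[.474,-.1036],.03,(.033,.045)),('core',[.4625,.077],.03,(.027,.036)),('piston',[.49,.306],.04,(.027,.037)),('head',[.461,-.325],.05,(.032,.04))): print(n); bands(cl,p,r,[z])
cv2.imwrite('pics/s3.png',cv2.resize(s['image'],(800,600)))
E
```

```text
[ 0.46113018 -0.32554455  0.1566199 ] [ 0.54568225  0.31132584 -0.47927401]
0.008 1362 med z 0.0097 circ (460.0, -325.0, 65.4) rect [ 459.7 -324.7] [94.2 94.3] 82.6 ext [ 0.408 -0.377] [ 0.512 -0.273]
0.03 3551 med z 0.0366 circ (460.7, -324.6, 43.5) rect [ 461.  -324.7] [63.1 64.3] 81.7 ext [ 0.425 -0.36 ] [ 0.496 -0.289]
sleeve
0.033 64 med z 0.0384 circ (473.6, -102.7, 12.2) rect [ 473.4 -102.4] [21.  23.2] 87.3 ext [ 0.462 -0.113] [ 0.485 -0.092]
core
0.027 192 med z 0.0324 circ (461.1, 78.3, 23.9) rect [462.1  77.1] [43.8 43.1] 16.2 ext [0.439 0.055] [0.484 0.1  ]
piston
0.027 451 med z 0.0325 circ (488.3, 305.0, 29.0) rect [489.1 305.4] [54.9 54.5] 33.5 ext [0.46  0.279] [0.516 0.333]
head
0.032 433 med z 0.0376 circ (460.2, -322.9, 43.0) rect [ 459.9 -323.7] [65.9 64.8] 82.7 ext [ 0.426 -0.36 ] [ 0.495 -0.288]
```

View pics/s3.png

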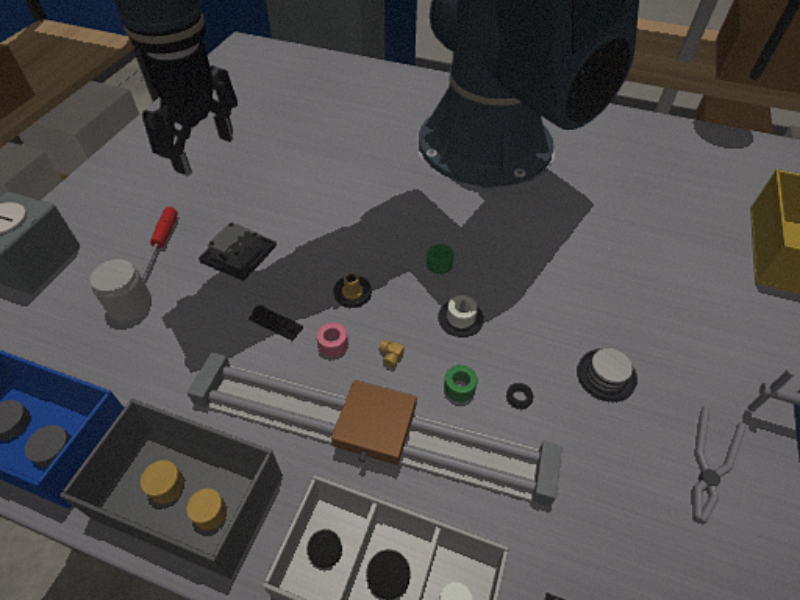

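All four parts are in place: head (238,248), sleeve (352,290), core (462,313) and piston (610,368). The elbow (391,352) and plug set (276,322) are where they were, and the gripper is clear. Handing in.

```bash
python3 -c "
from plant import env
print(env.finish_job(),env.get_obs()['t'])"
```

```text
the job is handed in; nothing more can be done
the job is handed in; nothing more can be done
```

I took the stack apart from the top down and set all four parts upright in their own places, then handed the job in at about 29 s of the 115 s allowed. No verdict was reported, so this rests on my own checks.

| Part | Place | Offset from centre | Measured top height | Nominal top height |
|---|---|---|---|---|
| Sleeve | small round dish | under 1 mm | 38 mm | 38 mm |
| Core | over the post | about 0.5 mm | 32 mm | 32 mm |
| Piston | large round dish | under 1 mm | 32 mm | 32 mm |
| Head | square nest | about 1 mm, about 1° off square | 37 mm | 36 mm |

- **Last checks:** the wrist camera's measurements after each release and a final scene picture agreed to within 2 mm. In that picture the brass elbow and the plug set looked unmoved, and the gripper was clear.
- **Rest of the stack:** the parts still waiting did not shift measurably between removals. I did not re-measure the head after lifting the piston clear, but it was at the same spot when I came back for it.
- **Disagreement found:** the finger tips are really about 35–50 mm higher, depending on how far the fingers are open, than the reported TCP height suggests. Two cameras confirmed this before the first grasp. I worked from measured tip heights and set the parts down on light contact, which read about 4 to 26 N.

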